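Slide a tube carrier into the weld jig's pocket

TASK

Pick up the yellow carrier plate by the steel tube standing on it and set it flat on the open apron of the weld jig, in front of the flared blue rails. Then slide it gently along the aluminium deck, between the rails, until it drops into the pocket, and leave it there flat, flush with the deck and let go. Do not carry it over the pocket or lower it in from above, do not ram or press it hard against the jig, and do not disturb the other things on the bench.

Things in the scene. Friction and masses are not known exactly. Their poses are not given: they have to be found in the camera images.
- carrier: Loose carrier, 0.4 to 0.8 kg: flat yellow plate 90 x 60 x 6 mm (x, y, z) with a bright steel tube, 32 mm diameter, 60 mm tall, fixed upright on its middle (tube top 66 mm above the plate's underside; grip it by the tube). Origin: centre of the plate's underside, x along the 90 mm side, z up. Both ends are alike: either way round will do. Starts on the bench right of the jig.
- jig: Fixed weld jig; origin on the bench; x = sliding direction, from apron to pocket. Dark slab, top at z = 16 mm, x -190 to 155, y -66 to 66 mm. On it an aluminium deck sheet, top at z = 22 mm, 120 mm wide, x about -165 to 128 mm. Its pocket is a window in the sheet between the rails: 93 mm long (x), 64 mm wide, 6 mm deep; floor = dark slab. A seated carrier's top is flush with the deck.
- apron (a point): Point on the deck's top (22 mm above the bench), on the channel's centre line, at jig x = -100 mm, axes as the jig's: middle of the open apron, where a carrier set down along x clears the lead-ins.
- rail_mouth (a point): Point on the deck's top, on the centre line, at jig x = 0, axes as the jig's. Here the two straight blue rails begin: inner faces at y = -32 and 32 mm, running to jig x = 130 mm, 12 mm wide, 10 mm higher than the deck. Before them flared lead-ins widen to y = -50 and 50 mm at jig x = -52 mm.
- pocket_mid (a point): Point at jig x = 50, y = 0, z = 16 mm (pocket floor height), axes as the jig's. The deck sheet is clamped at an unreported setting: the pocket's true centre is anywhere within 25 mm of this point along x; feel for it. The nose may dip first; the tail drops in the last 3 mm before the front edge meets the pocket's far edge, a hard stop. Left free, it sinks by its own weight; the faces are oiled, sliding needs 1 to 4 N.
- tube_a: Bystander: loose steel tube standing upright, 32 mm diameter, 60 mm tall; origin at the centre of its foot.
- tube_b: Bystander: a second loose steel tube like tube_a.
- ring_gauge: Bystander: flat brass ring, 60 mm diameter, 18 mm tall; origin at the centre of its underside.
- wrench: Bystander: steel wrench lying flat; origin under its middle, x along it.
- spray_can: Bystander: green can, 56 mm diameter, 160 mm tall; origin at the centre of its foot.
- screw_bowl: Bystander: red bowl, 100 mm across, 40 mm tall; origin at the centre of its foot.
- brush: Bystander: hand brush lying flat; origin under its middle, x along it.
Mind the look-alikes: they are no part of the job. Several things look just like the carrier: the one meant starts farthest from the robot's base.

How it is judged:
By the outcome, as a careful person would: the job done as asked, in the order asked, and still so for the second after the job is handed in, with the robot touching nothing.
It also fails if it takes over 58 s, if anything falls off the work surface, if the arm or the gripper's body presses on something with over 40 N, if the wrist force passes 120 N, or if a joint passes its speed limit or range.

ROBOT

A 6-joint arm with a two-finger parallel gripper is mounted at the origin on the work surface. World frame = base frame: x ahead of the robot, y to its left, z up, the work surface at z = 0. Lengths are in mm, angles in rad, forces in N, time in s.
With the tool pointing down it reaches from about 250 to 775 mm from the base axis. Payload 4 kg.
Tool frame: the origin (TCP) lies at the very end of the fingers, on their centre line; the grasp point (between the pads) lies 19 mm behind it (bot.grasp_offset is the distance from the TCP to the grasp point, in mm); z points along the fingers, y is the direction in which the jaws open and shut (so a half turn about z gives the same grasp; the last joint's range is limited). The gripper opens to 94 mm and grips with 3 to 60 N. Pads are 16 mm wide; open, the fingers measure 119 mm over their backs; the gripper's body (75 mm by 177 mm) begins 78 mm behind the grasp point.
Start: joints at [-1.309, 0.087, 1.371, -0, 1.684, -0.103], TCP at [196.218, -513.828, 205.506] pointing down, gripper open.
Joint ranges: [-3.1, 3.1], [-0.76, 2.03], [0.27, 2.55], [-1.08, 4.22], [0.17, 2.65], [-2.57, 2.57]. Speed limits (rad/s): [2.79, 2.79, 3.14, 3.14, 3.14, 3.14].

INTERFACE

Orientations are given as a unit quaternion [w, x, y, z].
In Python, from bench import bot gives the robot as it stands.
- The arm moves only by the tool carry_out, never from a script. Its argument "motion" is a list of rows, each a list of 2 entries, a list of its own where there are three numbers: the shift along the world's x, y, z in m, then the turn, a rotation vector about the world's x, y, z in rad. In form: [[[tx, ty, tz], [rx, ry, rz]], ...]. A call has 1 to 8 rows; each row shifts and turns the commanded pose from where the row before left it; what a row does not reach is not made up. A row lasts 1/12 s, in which the tool goes at most 41.7 mm and 7.16 degrees, less where a joint would pass 70% of its speed; a pose out of reach is approached as far as the arm can. A call with a gripper value outside its range is refused whole. "jaw" is the closure in counts, from 0 (fully open) to 255 (shut), set as the call begins (left out, the last holds). The fingers move at their own pace and stop on an object; "grip_force" is the grip in N (left out, the last holds). Time passes only in rows, so rows that do not move let the fingers close. It gives the time, the measured TCP pose, the force and the opening at its end, in the units of the state.
- bot.get_obs(): the state, without advancing time (a new reading comes with each control period).
- bot.snapshot(name): name is "side" or "top" or "wrist"; returns a dict with "frame" (384x512x3 uint8, red, green, blue), "mtx" (3x3 intrinsics, pixels), "distortion" ([k1, k2, p1, p2, k3] as OpenCV has them; the pictures are not rectified), "world_from_camera" (4x4, takes a point from camera to world coordinates); the wrist camera has in their place "T_tool_cam" (4x4, takes a point from camera to tool coordinates, whose origin is the TCP and whose axes are the flange's). Camera axes: x right, y down, z forward; pixel columns grow to the right and rows downward; lengths in mm; the calibration is good to about 2 mm. A picture is of the moment at which its call begins: read the wrist's pose just before it. There is no depth.
- bot.close_job(): hands the job in, once; it reports no verdict.
The state is a dict: "t": time; "q": joint angles; "qd": joint speeds; "effort": joint torques, N m; "tool_pos": TCP position; "tool_rot": TCP orientation; "force": force on the tool from outside, world axes, zero at the start; "torque": the same for the moment, N m; "width": finger opening in mm.
Only numpy, scipy, OpenCV 4.12 (cv2) and the standard library are available. Lean on these libraries where they do the work, as an engineer would, in place of code of your own. Each camera call takes 0.05 s, during which the arm holds its last target.

## Working session

There is one attempt and no reset: what is moved stays moved. The work goes in short steps, Python scripts to look and compute and a tool call to move; the robot and the scene stay as the last step left them, time stands still between calls to the robot, and variables do not carry over. Pictures are saved under pics/ and viewed, and the job is handed in when it is done.

Besides the shell and the picture viewer there is one more tool, called as a command line: name --argument value ..., lists and objects as JSON in quotes. carry_out: Moves the arm, as the interface text tells. Its arguments: {"type":"object","properties":{"motion":{"type":"array","items":{"type":"array"}},"jaw":{"type":"number"},"grip_force":{"type":"number"}},"required":["motion"]}

```bash
mkdir -p pics; ls; python3 - <<'E'
from bench import bot
import cv2,numpy as np
print(bot.get_obs())
for n in ["side","top","wrist"]:
    s=bot.snapshot(n); cv2.imwrite(f"pics/{n}0.png",s["frame"][:,:,::-1])
    print(n,s["mtx"].tolist(),s["distortion"]); print(np.round(s.get("world_from_camera",s.get("T_tool_cam")),3).tolist())
E
```

```text
pics
{'t': 0.0, 'q': array([-1.30911780e+00,  8.79791075e-02,  1.37223412e+00, -3.73768135e-05,
        1.68364065e+00, -1.03107970e-01]), 'qd': array([ 0.00087585, -0.00042843,  0.00097463, -0.00022524,  0.00072343,
        0.00032975]), 'effort': array([ 9.42719703e-05, -3.40187573e+01, -3.02423179e+01,  7.19499565e-02,
        3.29493103e-02, -1.71456277e-04]), 'tool_pos': array([ 196.04632105, -513.27475857,  204.30125532]), 'tool_rot': array([-1.12558893e-03,  9.83412163e-01,  1.81381473e-01, -1.08060537e-04]), 'force': array([0.13094713, 0.00067718, 0.02973389]), 'torque': array([-0.03021646,  0.0086936 ,  0.01304069]), 'width': 94.38834997924405}
side [[357.89648924411154, 0.0, 258.0597829223457], [0.0, 357.89648924411154, 191.39058736166587], [0.0, 0.0, 1.0]] [-0.08774142  0.          0.          0.          0.        ]
[[-0.829, -0.265, 0.493, -63.169], [-0.559, 0.423, -0.713, 741.343], [-0.019, -0.866, -0.499, 570.41], [0.0, 0.0, 0.0, 1.0]]
top [[370.119269730778, 0.0, 252.91711522230932], [0.0, 370.119269730778, 194.63598344673218], [0.0, 0.0, 1.0]] [-0.04860182  0.          0.          0.          0.        ]
[[0.022, -0.991, 0.133, 286.467], [-1.0, -0.021, 0.011, -21.579], [-0.008, -0.133, -0.991, 1354.207], [0.0, 0.0, 0.0, 1.0]]
wrist [[278.68964599907935, 0.0, 253.74951290114214], [0.0, 278.68964599907935, 191.09039543605064], [0.0, 0.0, 1.0]] [-0.05359876  0.          0.          0.          0.        ]
[[-0.0, -0.961, -0.275, 81.098], [1.0, -0.0, 0.0, -0.56], [-0.0, -0.275, 0.961, -179.058], [0.0, 0.0, 0.0, 1.0]]
```

View pics/side0.png

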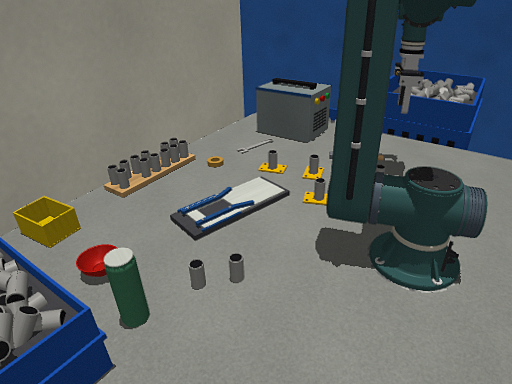

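View pics/top0.png

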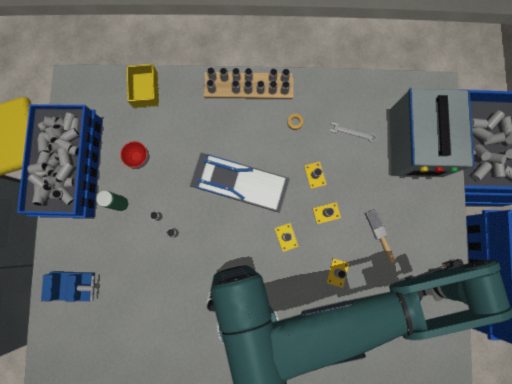

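View pics/wrist0.png

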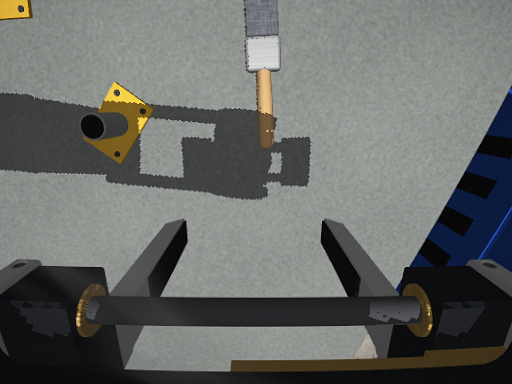

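Top view candidates for the carrier: yellow plates with a tube at (316,175), (327,212), (287,236) and (339,272). The jig is at (240,182), with its apron to the right and the dark pocket at (219,178). Next I'll measure them.

```bash
cat > h.py <<'E'
from bench import bot
import cv2,numpy as np
from scipy.spatial.transform import Rotation as R
def T_of(s,obs=None):
    if "world_from_camera" in s: return np.array(s["world_from_camera"])
    T=np.eye(4); w,x,y,z=obs["tool_rot"]; T[:3,:3]=R.from_quat([x,y,z,w]).as_matrix(); T[:3,3]=obs["tool_pos"]
    return T@np.array(s["T_tool_cam"])
def onplane(px,s,T,z):
    p=cv2.undistortPoints(np.array(px,float).reshape(-1,1,2),np.array(s["mtx"]),np.array(s["distortion"])).reshape(-1,2)
    d=np.c_[p,np.ones(len(p))]@T[:3,:3].T; o=T[:3,3]
    return o+d*((z-o[2])/d[:,2])[:,None]
def proj(P,s,T):
    W=np.linalg.inv(T); r=cv2.Rodrigues(W[:3,:3])[0]
    return cv2.projectPoints(np.array(P,float).reshape(-1,3),r,W[:3,3],np.array(s["mtx"]),np.array(s["distortion"]))[0].reshape(-1,2)
E
python3 - <<'E'
from h import *
s=bot.snapshot("top");T=T_of(s);f=s["frame"]
hsv=cv2.cvtColor(f,cv2.COLOR_RGB2HSV)
m=cv2.inRange(hsv,(18,130,80),(35,255,255))
for c in cv2.findContours(m,0,2)[0]:
    if cv2.contourArea(c)<60: continue
    h=cv2.convexHull(c).reshape(-1,2).astype(np.float32)
    w=onplane(h,s,T,6)
    r=cv2.minAreaRect(w[:,:2].astype(np.float32)); print("yellow",h.mean(0),r,np.hypot(*r[0]))
m=cv2.inRange(hsv,(100,120,60),(125,255,255)); 
for c in cv2.findContours(m,0,2)[0]:
    x,y,w,h=cv2.boundingRect(c)
    if cv2.contourArea(c)<30 or x<150 or x>300: continue
    wr=onplane(c.reshape(-1,2),s,T,32)
    print("blue",(x,y,w,h),cv2.minAreaRect(wr[:,:2].astype(np.float32)))
v=hsv[...,2];roi=np.zeros_like(v);roi[145:220,180:300]=255
for nm,m,z in (("deck",cv2.inRange(hsv,(0,0,190),(180,60,255)),22),("slab",cv2.inRange(hsv,(0,0,0),(180,255,85)),16)):
    m=m&roi
    for c in cv2.findContours(m,0,2)[0]:
        if cv2.contourArea(c)<100: continue
        wr=onplane(c.reshape(-1,2),s,T,z)
        print(nm,cv2.boundingRect(c),cv2.minAreaRect(wr[:,:2].astype(np.float32)),np.round(cv2.boxPoints(cv2.minAreaRect(wr[:,:2].astype(np.float32)))).tolist())
a=cv2.resize(f[140:260,180:360],None,fx=4.4,fy=4.4,interpolation=2);cv2.imwrite("pics/crop1.png",a[:,:,::-1])
E
```

```text
yellow [337.5    273.7143] ((192.1883544921875, -315.5350341796875), (61.23408889770508, 90.00233459472656), 74.25426483154297) 369.4573336627537
yellow [286. 237.] ((315.1697692871094, -129.57461547851562), (88.7030258178711, 59.66117477416992), 19.569881439208984) 340.76614334304827
yellow [326.      212.42857] ((406.713623046875, -275.9350280761719), (59.80555725097656, 89.93402099609375), 15.966178894042969) 491.4835815073717
yellow [314.83334 173.66667] ((546.732177734375, -233.8782958984375), (90.0113525390625, 59.80949783325195), 15.924549102783203) 594.6554729106
yellow [295.57144 120.35714] ((751.656494140625, -159.27552795410156), (55.117435455322266, 53.21660232543945), 1.236631989479065) 768.3463925787855
yellow [ 15.857142 129.5     ] ((682.2297973632812, 920.5682983398438), (300.89593505859375, 118.97087860107422), 7.263956069946289) 1145.8112795389384
yellow [143.46153  85.69231] ((886.0272216796875, 432.370361328125), (172.72601318359375, 120.08143615722656), 6.031139373779297) 985.8947037652852
blue (204, 181, 21, 8) ((499.6517028808594, 134.14022827148438), (76.18878173828125, 9.535969734191895), 75.14714813232422)
blue (210, 162, 22, 8) ((569.2482299804688, 113.81256866455078), (81.32759857177734, 9.153573989868164), 74.95396423339844)
deck (235, 170, 49, 39) ((494.33502197265625, -24.64434814453125), (164.383056640625, 116.86676025390625), 74.64334106445312) [[416.0, -88.0], [529.0, -119.0], [572.0, 39.0], [460.0, 70.0]]
slab (213, 167, 23, 15) ((537.7420654296875, 100.79590606689453), (78.17723846435547, 50.32666778564453), 81.61320495605469) [[507.0, 66.0], [557.0, 58.0], [568.0, 136.0], [519.0, 143.0]]
slab (191, 154, 16, 33) ((552.2080688476562, 196.31065368652344), (24.335777282714844, 127.07218933105469), 75.41736602783203) [[488.0, 201.0], [611.0, 169.0], [617.0, 192.0], [494.0, 224.0]]
```

View pics/crop1.png

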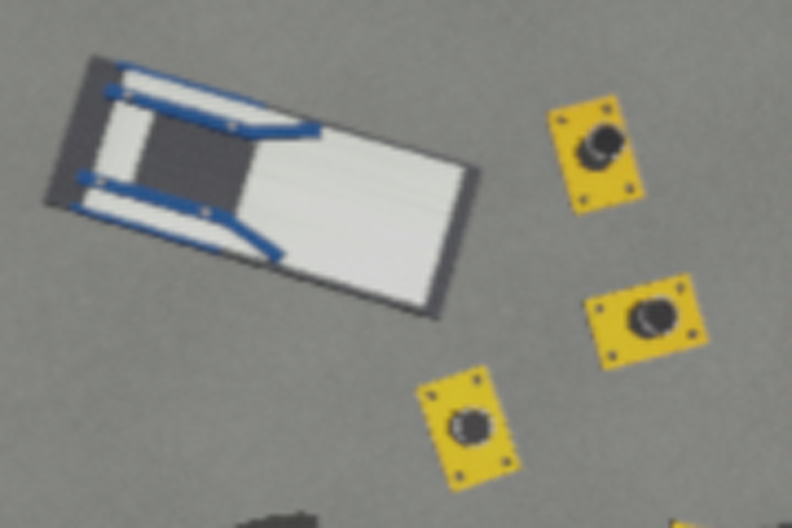

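carry_out --motion '[[[0.0219,0.0175,0],[0,0,0.0926]],[[0.0219,0.0175,0],[0,0,0.0926]],[[0.0219,0.0175,0],[0,0,0.0926]],[[0.0219,0.0175,0],[0,0,0.0926]],[[0.0219,0.0175,0],[0,0,0.0926]],[[0.0219,0.0175,0],[0,0,0.0926]],[[0.0219,0.0175,0],[0,0,0.0926]],[[0.0219,0.0175,0],[0,0,0.0926]]]' --jaw 0

```text
t: 0.87
tool_pos: [372.3, -372.7, 205.3]
tool_rot: [-0.0, 0.85, 0.527, 0.0]
force: [-0.1, -0.8, 0.2]
width: 94.0
```

carry_out --motion '[[[0.0219,0.0175,0],[0,0,0.0926]],[[0.0219,0.0175,0],[0,0,0.0926]],[[0.0219,0.0175,0],[0,0,0.0926]],[[0.0219,0.0175,0],[0,0,0.0926]],[[0.0219,0.0175,0],[0,0,0.0926]],[[0.0219,0.0175,0],[0,0,0.0926]],[[0.0219,0.0175,0],[0,0,0.0926]],[[0.0219,0.0175,0],[0,0,0.0926]]]'

```text
t: 1.53
tool_pos: [547.5, -232.7, 205.2]
tool_rot: [-0.0, 0.601, 0.799, -0.0]
force: [-0.4, 0.5, -0.4]
width: 94.0
```

carry_out --motion '[[[0,0,0],[0,0,0]],[[0,0,0],[0,0,0]]]'

```text
t: 1.7
tool_pos: [547.1, -232.8, 204.8]
tool_rot: [-0.001, 0.603, 0.798, -0.0]
force: [-0.3, -0.9, -0.2]
width: 93.8
```

```bash
python3 - <<'E'
from h import *
o=bot.get_obs();print(o["t"],o["tool_pos"],o["q"],o["force"])
s=bot.snapshot("wrist");f=s["frame"];T=T_of(s,o);cv2.imwrite("pics/w1.png",f[:,:,::-1])
Y=R.from_quat(np.roll(o["tool_rot"],-1)).as_matrix();print(np.degrees(np.arctan2(Y[1,1],Y[0,1])),Y[:,2])
hsv=cv2.cvtColor(f,cv2.COLOR_RGB2HSV)
m=cv2.inRange(hsv,(18,130,60),(35,255,255))
for c in cv2.findContours(m,0,2)[0]:
    if cv2.contourArea(c)<500: continue
    h=cv2.convexHull(c).reshape(-1,2)
    w=onplane(h,s,T,6); print(h.mean(0),cv2.minAreaRect(w[:,:2].astype(np.float32)))
E
```

```text
1.7 [ 547.09635797 -232.84335774  204.75266991] [-4.97497439e-01  1.88092275e-01  1.25906443e+00 -3.69020717e-04
  1.69575754e+00 -7.74719854e-01] [-0.29432329 -0.87815972 -0.23791099]
15.881075787243077 [-1.33613083e-03  3.08946128e-04 -9.99999060e-01]
[408.8125 361.625 ] ((845.4253540039062, -509.3130187988281), (502.74029541015625, 37.62220001220703), 17.80893325805664)
[417.36363636 308.09090909] ((875.716064453125, -383.40484619140625), (41.830841064453125, 116.01319885253906), 33.09522247314453)
[253.  168.4] ((547.1948852539062, -234.6382293701172), (90.04884338378906, 59.512210845947266), 15.866424560546875)
[144.6 173.6] ((407.64556884765625, -276.3122253417969), (61.33363342285156, 89.0316390991211), 15.787439346313477)
[411.11538462 161.19230769] ((753.4281616210938, -159.21902465820312), (67.20645141601562, 59.29200744628906), 15.9783353805542)
[ 20.2 178.9] ((211.1957244873047, -320.20050048828125), (63.394264221191406, 59.863441467285156), 74.68659210205078)
[100.8125  51.5   ] ((317.076171875, -130.70928955078125), (92.23963165283203, 60.905967712402344), 20.110675811767578)
```

View pics/w1.png

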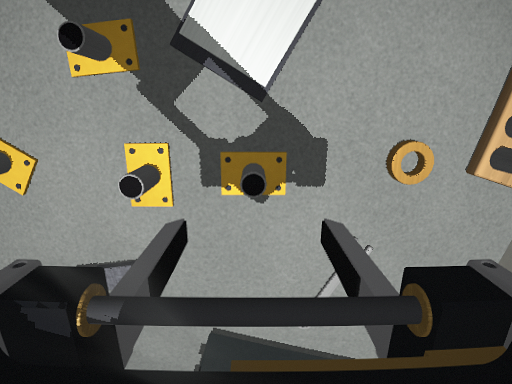

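The carrier at wrist pixel (253,172) sits between the jaws. Both views put it at (547,-234) with a yaw of 15.9°, 595 mm from the base. The next farthest look-alike is at 491 mm, so this is the one. Descending to the tube.

carry_out --motion '[[[0,-0.0015,-0.025],[0,0,0]],[[0,0,-0.03],[0,0,0]],[[0,0,-0.03],[0,0,0]],[[0,0,-0.03],[0,0,0]],[[0,0,-0.025],[0,0,0]],[[0,0,-0.02],[0,0,0]],[[0,0,-0.012],[0,0,0]],[[0,0,-0.009],[0,0,0]]]'

```text
t: 2.42
tool_pos: [545.1, -235.9, 22.9]
tool_rot: [-0.001, 0.604, 0.797, -0.0]
force: [0.1, 0.1, -0.1]
width: 93.8
```

carry_out --motion '[[[0,0,0],[0,0,0]],[[0,0,0],[0,0,0]],[[0,0,0],[0,0,0]],[[0,0,0],[0,0,0]],[[0,0,0],[0,0,0]],[[0,0,0],[0,0,0]]]' --jaw 255 --grip_force 20

```text
t: 2.92
tool_pos: [547.2, -235.6, 25.6]
tool_rot: [0.001, 0.603, 0.798, 0.0]
force: [-0.4, 0.5, -0.3]
width: 57.5
```

carry_out --motion '[[[0,0,0],[0,0,0]],[[0,0,0],[0,0,0]],[[0,0,0],[0,0,0]],[[0,0,0],[0,0,0]],[[0,0,0],[0,0,0]],[[0,0,0],[0,0,0]]]'

```text
t: 3.42
tool_pos: [546.6, -235.3, 24.5]
tool_rot: [-0.0, 0.603, 0.798, 0.0]
force: [-0.8, -0.6, 0.5]
width: 31.7
```

carry_out --motion '[[[0,0,0.006],[0,0,0]],[[0,0,0.015],[0,0,0]],[[0,0,0.025],[0,0,0]],[[0,0,0.025],[0,0,0]],[[0,0,0.02],[0,0,0]],[[0,0,0.01],[0,0,0]],[[0,0,0],[0,0,0]],[[0,0,0],[0,0,0]]]'

```text
t: 4.08
tool_pos: [546.2, -235.1, 124.6]
tool_rot: [-0.001, 0.603, 0.798, -0.0]
force: [-0.1, -0.1, -5.0]
width: 31.9
```

```bash
python3 - <<'E'
from h import *
for n in ("wrist","side"):
    o=bot.get_obs();s=bot.snapshot(n);cv2.imwrite(f"pics/{n}2.png",s["frame"][:,:,::-1]);print(o["tool_pos"],o["force"],o["width"],o["t"])
E
```

```text
[ 546.2118992  -235.11577106  124.62985847] [-0.1251859  -0.1483986  -4.98108006] 31.862353742887777 4.0833
[ 545.56113675 -234.76759183  123.42533816] [ 0.28988663  0.48219558 -5.49599135] 31.759011530473185 4.1333
```

View pics/wrist2.png

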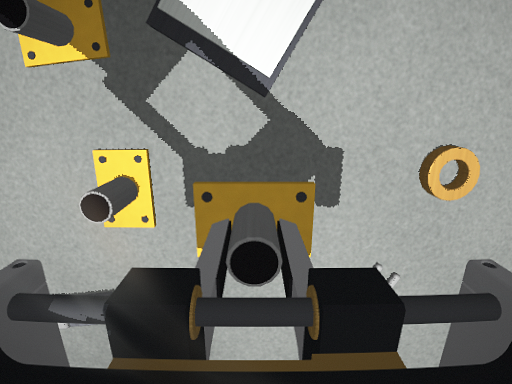

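View pics/side2.png

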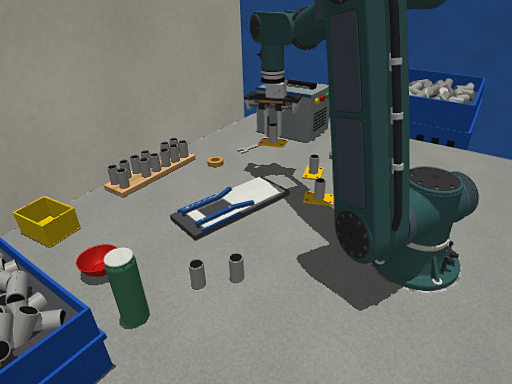

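The tube is held at an opening of 31.8 mm, the plate hangs level at wrist pixel (255,215), and the load is about 5.2 N. Moving over the apron.

carry_out --motion '[[[-0.003,0.01,0],[0,0,0.06]],[[-0.005,0.018,0],[0,0,0.09]],[[-0.005,0.018,0],[0,0,0.09]],[[-0.005,0.018,0],[0,0,0.09]],[[-0.005,0.018,0],[0,0,0.09]],[[-0.005,0.018,0],[0,0,0.09]],[[-0.005,0.018,0],[0,0,0.09]],[[-0.005,0.018,0],[0,0,0.09]]]'

```text
t: 4.85
tool_pos: [507.0, -98.1, 123.2]
tool_rot: [-0.002, 0.296, 0.955, 0.0]
force: [-0.2, -1.0, -4.2]
width: 31.5
```

carry_out --motion '[[[-0.005,0.018,0],[0,0,0.09]],[[-0.005,0.018,0],[0,0,0.09]],[[-0.005,0.015,0],[0,0,0.09]],[[-0.004,0.01,0],[0,0,0.0715]],[[0,0,0],[0,0,0]],[[0,0,0],[0,0,0]]]'

```text
t: 5.35
tool_pos: [488.7, -38.1, 124.0]
tool_rot: [-0.001, 0.132, 0.991, -0.0]
force: [0.2, 0.4, -4.8]
width: 31.7
```

```bash
python3 - <<'E'
from h import *
o=bot.get_obs();s=bot.snapshot("wrist");cv2.imwrite("pics/w3.png",s["frame"][:,:,::-1]);print(o["tool_pos"],o["force"],o["width"],o["t"])
Y=R.from_quat(np.roll(o["tool_rot"],-1)).as_matrix();print(np.degrees(np.arctan2(Y[1,1],Y[0,1])))
np.savez("w3.npz",f=s["frame"],T=T_of(s,o))
s=bot.snapshot("top");cv2.imwrite("pics/t3.png",cv2.resize(s["frame"][140:260,180:360],None,fx=4.4,fy=4.4)[:,:,::-1])
E
```

```text
[488.70512704 -38.07848613 123.98461171] [ 0.16229854  0.36304872 -4.80011629] 31.733601073226286 5.35
74.84789974814635
```

View pics/w3.png

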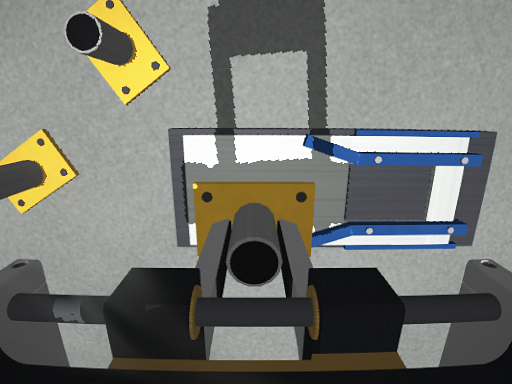

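View pics/t3.png

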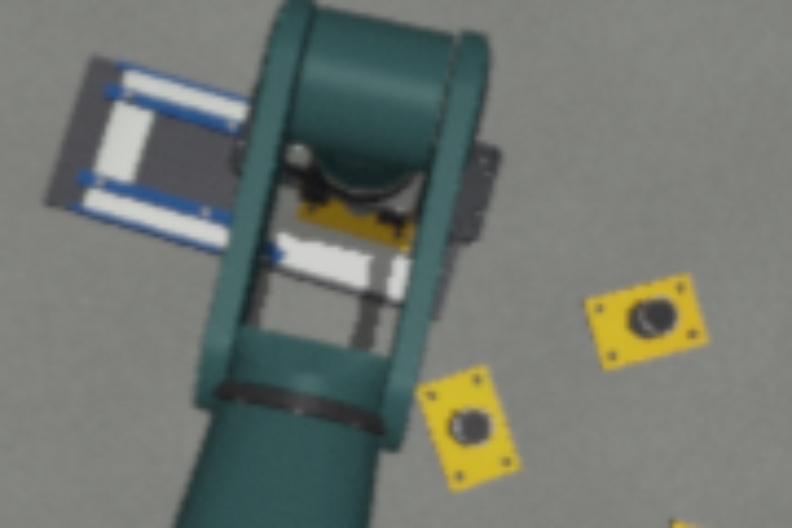

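```bash
python3 - <<'E'
from h import *
d=np.load("w3.npz");f=d["f"];T=d["T"];s=bot.snapshot("wrist")
a=cv2.resize(f[110:270,160:510],None,fx=2.28,fy=2.28,interpolation=2);cv2.imwrite("pics/c3.png",a[:,:,::-1])
g=cv2.cvtColor(f,cv2.COLOR_RGB2GRAY).astype(int)
for r in (175,190,205): 
    row=g[r]; e=[(i,int(row[i+1]-row[i-1])) for i in range(325,500) if abs(row[i+1]-row[i-1])>30]; print(r,e)
for c in (190,200,420,440,452):
    col=g[:,c]; print(c,[(i,int(col[i+1]-col[i-1])) for i in range(115,265) if abs(col[i+1]-col[i-1])>25])
u=np.array([np.cos(np.radians(75)),np.sin(np.radians(75))]);n=np.array([-u[1],u[0]]);O=np.array([515.4,58.3])
def J(px,z): 
    w=onplane(px,s,T,z)[:,:2]-O; return np.round(np.c_[w@u,w@n],1)
print("slab corners z16",J([(170,130),(496,132)],16))
E
```

```text
175 [(347, -68), (348, -53), (349, 33), (433, 72), (434, 166), (435, 86), (461, -56), (462, -163), (463, -108), (487, 60), (488, 95)]
190 [(346, -98), (347, -50), (348, 58), (349, 34), (431, 165), (432, 122), (458, -54), (459, -175), (460, -112), (484, 73), (485, 63)]
205 [(344, -48), (345, -33), (428, 147), (429, 135), (455, -107), (456, -177), (457, -58), (480, 61), (481, 97)]
190 [(127, -115), (128, -78), (129, 43), (134, 135), (135, 152), (136, 28), (161, -29), (162, -135), (163, -99), (223, 107), (224, 141), (243, -45), (244, -121), (245, -81), (246, 53), (247, 71)]
200 [(127, -142), (128, -79), (129, 65), (134, 143), (135, 142), (162, -138), (163, -129), (181, -36), (182, -26)]
420 [(128, -26), (129, -139), (130, -52), (131, 51), (135, 52), (136, 177), (137, 114), (151, -48), (152, -199), (153, -124), (154, 32), (221, -74), (222, -33), (224, 59), (225, 50), (233, 35), (234, 134), (235, 128), (236, 27), (243, -59), (244, -171), (245, -101), (248, 73), (249, 73)]
440 [(129, -90), (130, -71), (136, 167), (137, 174), (152, -182), (153, -163), (164, 28), (165, 161), (166, 135), (220, -190), (221, -219), (222, -26), (223, 26), (224, 62), (225, 34), (233, 57), (234, 155), (235, 103), (243, -132), (244, -170), (248, 87), (249, 68)]
452 [(129, -71), (130, -92), (132, 30), (136, 146), (137, 172), (152, -181), (153, -177), (165, 150), (166, 138), (220, -177), (221, -214), (222, -45), (223, 34), (224, 53), (226, 60), (227, 120), (228, 54), (231, -32), (232, -96), (233, -84), (240, -46), (241, -53), (243, 59), (244, 53), (248, 89), (249, 61)]
slab corners z16 [[-184.1   63.5]
 [ 157.2   63. ]]
```

View pics/c3.png

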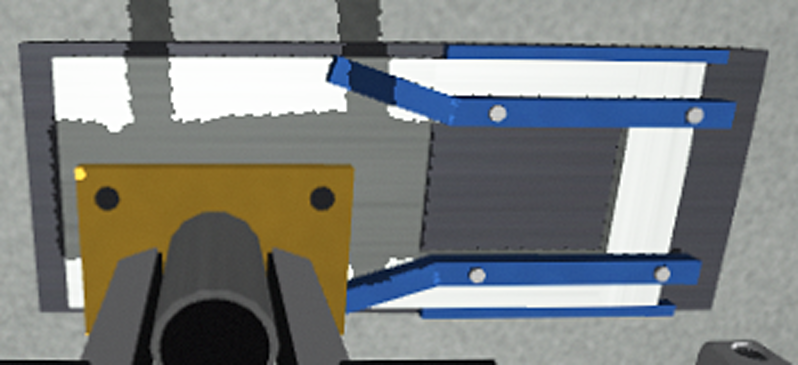

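```bash
python3 - <<'E'
from h import *
d=np.load("w3.npz");T=d["T"];s=bot.snapshot("wrist")
u=np.array([np.cos(np.radians(75)),np.sin(np.radians(75))]);n=np.array([-u[1],u[0]]);O=np.array([515.4,58.3])
def J(px,z): 
    w=onplane(px,s,T,z)[:,:2]-O; return np.round(np.c_[w@u,w@n],1).tolist()
print("near",J([(347.5,175),(346.5,190),(344.5,205)],22))
print("far",J([(434,175),(431.5,190),(428.5,205)],22))
print("deckend",J([(462,175),(459.2,190),(456,205)],22))
print("slabend",J([(487.6,175),(484.5,190),(480.7,205)],16))
print("rail+ inner, outer z32",J([(440,165.5),(452,165.5),(380,163)],32),J([(440,152.5),(452,152.5)],32))
print("rail- inner z22,z32, outer",J([(440,220.8),(452,220.8)],22),J([(440,224),(452,224)],32),J([(440,234.2)],32))
print("slab y+",J([(190,127.7),(200,127.6),(440,129.7),(452,129.7)],16))
print("deck front? ",J([(183,150),(186,190)],22), "slab front",J([(170,130),(178,246)],16))
print("plate front/back edge held z~106", J([(316,183),(194,183)],106))
E
```

```text
near [[-1.7, 17.6], [-1.3, 1.4], [-2.0, -15.3]]
far [[91.4, 17.6], [91.5, 1.1], [91.1, -15.8]]
deckend [[122.9, 17.7], [123.0, 1.1], [122.9, -16.1]]
slabend [[157.8, 16.4], [158.1, -0.7], [157.5, -18.3]]
rail+ inner, outer z32 [[89.3, 29.7], [102.2, 29.7], [26.6, 32.0]] [[87.0, 42.9], [99.7, 43.0]]
rail- inner z22,z32, outer [[107.8, -34.5], [122.0, -34.6]] [[101.2, -34.1], [114.9, -34.3]] [[103.5, -46.1]]
slab y+ [[-163.5, 65.6], [-153.3, 65.6], [93.9, 64.3], [107.1, 64.5]]
deck front?  [[-170.6, 43.9], [-170.4, 1.8]] slab front [[-184.1, 63.5], [-185.9, -66.3]]
plate front/back edge held z~106 [[-53.5, 30.4], [-142.8, 30.7]]
```

The wrist image at this hover shows the pocket's near edge at column ~346 and far edge at ~431, a measured length of 93 mm as it should be. The rails are ~1–2 mm off my provisional centre line, and the axis is at 74.8°. The travel from here to seated is about 143 mm. I'll correct by about 1 mm sideways and 4 mm back, then lower.

carry_out --motion '[[[0.0003,-0.0042,-0.01],[0,0,0]],[[0,0,-0.02],[0,0,0]],[[0,0,-0.02],[0,0,0]],[[0,0,-0.014],[0,0,0]],[[0,0,-0.008],[0,0,0]],[[0,0,-0.003],[0,0,0]],[[0,0,0],[0,0,0]],[[0,0,0],[0,0,0]]]'

```text
t: 6.22
tool_pos: [490.6, -42.9, 51.1]
tool_rot: [0.001, 0.132, 0.991, -0.0]
force: [-0.8, 0.1, -4.6]
width: 32.1
```

carry_out --motion '[[[0,0,-0.001],[0,0,0]],[[0,0,-0.001],[0,0,0]],[[0,0,-0.0005],[0,0,0]],[[0,0,0],[0,0,0]],[[0,0,0],[0,0,0]]]'

```text
t: 6.63
tool_pos: [490.1, -42.5, 48.3]
tool_rot: [0.0, 0.131, 0.991, 0.0]
force: [0.1, -0.9, -4.5]
width: 31.7
```

```bash
python3 - <<'E'
from h import *
for n in ("wrist","side"):
    o=bot.get_obs();s=bot.snapshot(n);cv2.imwrite(f"pics/{n}4.png",s["frame"][:,:,::-1]);print(o["tool_pos"],o["force"],o["torque"],o["t"])
E
```

```text
[490.05283891 -42.51300192  48.27111997] [ 0.13653221 -0.92501197 -4.46190617] [ 0.00708497 -0.07957803 -0.01834054] 6.6333
[490.03825914 -42.4970864   48.23626497] [ 0.07980266 -0.10210136 -5.29116447] [-0.01468478 -0.13194838  0.02619788] 6.6833
```

View pics/wrist4.png

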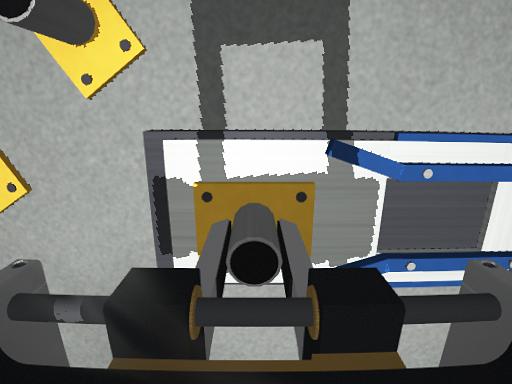

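The carrier hovers about 1–2 mm above the apron. Its nose is at column 315, clear of the lead-in tips at (330,148) and (335,268). Lowering gently to touch.

carry_out --motion '[[[0,0,-0.0005],[0,0,0]],[[0,0,-0.0005],[0,0,0]],[[0,0,-0.0003],[0,0,0]],[[0,0,0],[0,0,0]],[[0,0,0],[0,0,0]]]'

```text
t: 7.15
tool_pos: [489.9, -42.5, 46.6]
tool_rot: [-0.0, 0.131, 0.991, 0.0]
force: [-0.1, 0.5, -5.7]
width: 31.6
```

carry_out --motion '[[[0,0,-0.0005],[0,0,0]],[[0,0,0],[0,0,0]],[[0,0,0],[0,0,0]]]'

```text
t: 7.4
tool_pos: [490.0, -42.5, 46.5]
tool_rot: [0.0, 0.131, 0.991, 0.0]
force: [-0.2, -0.0, -3.9]
width: 31.9
```

Contact is starting, with the load dropping from 5.2 to 3.9 N.

carry_out --motion '[[[0,0,-0.0005],[0,0,0]],[[0,0,0],[0,0,0]],[[0,0,0],[0,0,0]]]'

```text
t: 7.65
tool_pos: [490.2, -42.6, 46.4]
tool_rot: [0.0, 0.131, 0.991, 0.0]
force: [-1.3, -0.6, 1.6]
width: 31.8
```

Seated on the apron. I'll open the jaws just enough to cage the tube, about 35 mm.

carry_out --motion '[[[0,0,0],[0,0,0]],[[0,0,0],[0,0,0]],[[0,0,0],[0,0,0]]]' --jaw 160

```text
t: 7.9
tool_pos: [490.6, -42.7, 46.2]
tool_rot: [0.001, 0.131, 0.991, 0.0]
force: [-0.9, -0.6, -0.4]
width: 34.8
```

```bash
python3 - <<'E'
from h import *
for n in ("wrist","side"):
    o=bot.get_obs();s=bot.snapshot(n);f=s["frame"] if n=="wrist" else cv2.resize(s["frame"][100:260,150:350],None,fx=4,fy=3.75);cv2.imwrite(f"pics/{n}5.png",f[:,:,::-1]);print(o["tool_pos"],o["force"],o["width"],o["t"])
E
```

```text
[490.58024026 -42.65858507  46.17316778] [-0.91397688 -0.56043229 -0.38951783] 34.75011311849543 7.9
[490.43298949 -42.65557508  46.03615751] [ 0.27162402  0.13324987 -0.06121014] 34.838503126657905 7.95
```

View pics/wrist5.png

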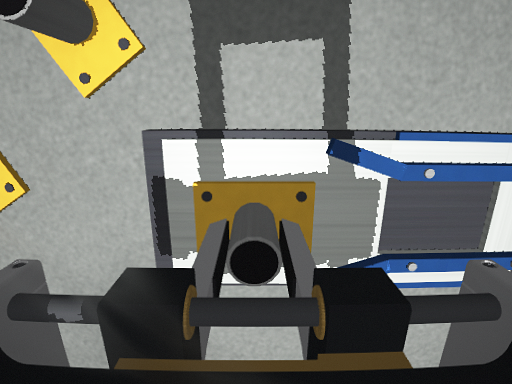

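View pics/side5.png

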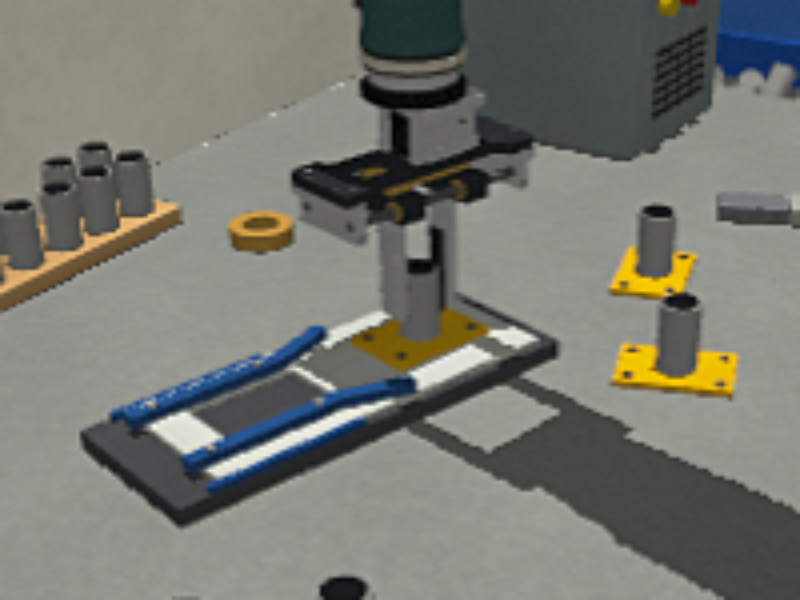

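The plate sits flat on the apron, about column 255 in the wrist view, and the jaws cage the tube loosely. Starting the slow slide.

carry_out --motion '[[[0.0005,0.0019,0],[0,0,0]],[[0.001,0.0039,0],[0,0,0]],[[0.0011,0.0039,0],[0,0,0]],[[0.001,0.0039,0],[0,0,0]],[[0.0011,0.0039,0],[0,0,0]],[[0.001,0.0039,0],[0,0,0]],[[0.0011,0.0039,0],[0,0,0]],[[0.001,0.0039,0],[0,0,0]]]'

```text
t: 8.67
tool_pos: [497.9, -12.9, 45.8]
tool_rot: [0.0, 0.131, 0.991, -0.0]
force: [-0.1, -1.6, 1.0]
width: 35.1
```

carry_out --motion '[[[0.001,0.0039,0],[0,0,0]],[[0.0011,0.0039,0],[0,0,0]],[[0.001,0.0039,0],[0,0,0]],[[0.0011,0.0039,0],[0,0,0]],[[0.001,0.0039,0],[0,0,0]],[[0.0005,0.0019,0],[0,0,0]]]'

```text
t: 9.17
tool_pos: [503.6, 8.6, 45.7]
tool_rot: [0.0, 0.131, 0.991, 0.0]
force: [-0.8, -1.6, 1.1]
width: 35.1
```

```bash
python3 - <<'E'
from h import *
for n in ("wrist",):
    o=bot.get_obs();s=bot.snapshot(n);f=s["frame"];cv2.imwrite(f"pics/{n}6.png",f[:,:,::-1]);print(o["tool_pos"],o["force"],o["width"],o["t"])
    np.savez("w6.npz",f=f,T=T_of(s,o))
E
```

```text
[503.58201067   8.63934798  45.74326829] [-0.78734888 -1.5572864   1.12820569] 35.14982234223843 9.1667
```

View pics/wrist6.png

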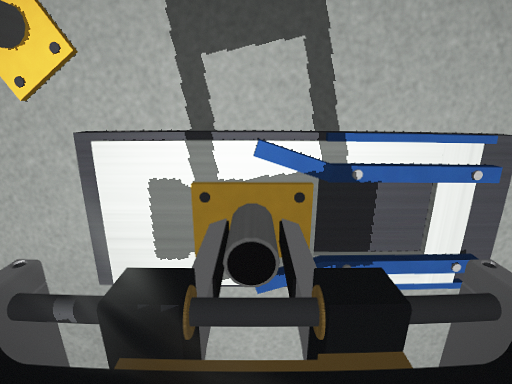

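Sliding takes about 1.7 N. The nose is at column 313, just before the straight rails and the pocket's near edge, and parallel to the rails. Continuing.

carry_out --motion '[[[0.0005,0.0019,0],[0,0,0]],[[0.0008,0.0029,0],[0,0,0]],[[0.0008,0.0029,0],[0,0,0]],[[0.0008,0.0029,0],[0,0,0]],[[0.0008,0.0029,0],[0,0,0]],[[0.0008,0.0029,0],[0,0,0]],[[0.0008,0.0029,0],[0,0,0]],[[0.0008,0.0029,0],[0,0,0]]]'

```text
t: 9.88
tool_pos: [509.5, 30.6, 45.6]
tool_rot: [-0.0, 0.131, 0.991, 0.0]
force: [-0.4, -2.4, 0.3]
width: 35.1
```

carry_out --motion '[[[0.0008,0.0029,0],[0,0,0]],[[0.0008,0.0029,0],[0,0,0]],[[0.0008,0.0029,0],[0,0,0]],[[0.0008,0.0029,0],[0,0,0]],[[0.0008,0.0029,0],[0,0,0]],[[0.0008,0.0029,0],[0,0,0]]]'

```text
t: 10.38
tool_pos: [514.4, 48.0, 45.7]
tool_rot: [-0.0, 0.131, 0.991, 0.0]
force: [-1.2, -1.8, 0.9]
width: 35.5
```

```bash
python3 - <<'E'
from h import *
for n in ("wrist",):
    o=bot.get_obs();s=bot.snapshot(n);f=s["frame"];cv2.imwrite(f"pics/{n}7.png",f[:,:,::-1]);print(o["tool_pos"],o["force"],o["width"],o["t"])
E
```

```text
[514.37974735  47.9802401   45.68435618] [-1.22604613 -1.8136084   0.92157046] 35.46282823270173 10.3833
```

View pics/wrist7.png

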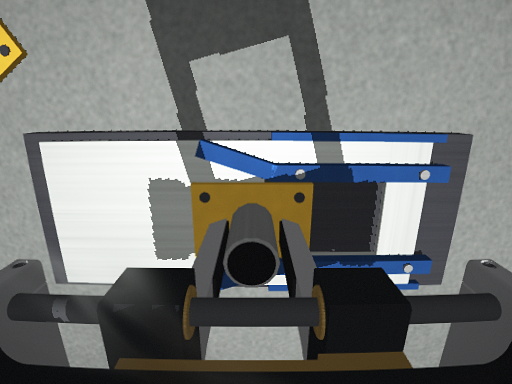

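The carrier is between the rails. The nose is at column 313 and the pocket's far edge at ~382, about 52 mm to go.

carry_out --motion '[[[0.0008,0.0029,0],[0,0,0]],[[0.0008,0.0029,0],[0,0,0]],[[0.0008,0.0029,0],[0,0,0]],[[0.0008,0.0029,0],[0,0,0]],[[0.0008,0.0029,0],[0,0,0]],[[0.0008,0.0029,0],[0,0,0]],[[0.0008,0.0029,0],[0,0,0]],[[0.0008,0.0029,0],[0,0,0]]]'

```text
t: 11.1
tool_pos: [520.3, 71.4, 45.0]
tool_rot: [-0.001, 0.131, 0.991, 0.0]
force: [-0.3, -0.8, -2.0]
width: 35.0
```

carry_out --motion '[[[0.0008,0.0029,0],[0,0,0]],[[0.0008,0.0029,0],[0,0,0]],[[0.0008,0.0029,0],[0,0,0]],[[0.0008,0.0029,0],[0,0,0]],[[0,0,0],[0,0,0]]]'

```text
t: 11.52
tool_pos: [524.2, 83.3, 45.9]
tool_rot: [0.0, 0.131, 0.991, 0.0]
force: [-0.4, 1.5, -1.8]
width: 34.9
```

```bash
python3 - <<'E'
from h import *
for n in ("wrist","side"):
    o=bot.get_obs();s=bot.snapshot(n);f=s["frame"] if n=="wrist" else cv2.resize(s["frame"][100:260,150:350],None,fx=4,fy=3.75);cv2.imwrite(f"pics/{n}8.png",f[:,:,::-1]);print(o["tool_pos"],o["force"],o["width"],o["t"])
E
```

```text
[524.16061273  83.28427207  45.85481077] [-0.42375755  1.54156383 -1.78392338] 34.86727687983851 11.5167
[524.21513328  83.23740032  45.9848701 ] [ 0.63069116  1.17952828 -1.42943162] 35.24349228133648 11.5667
```

View pics/wrist8.png

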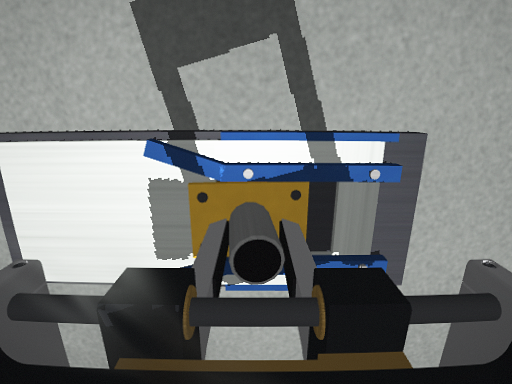

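View pics/side8.png

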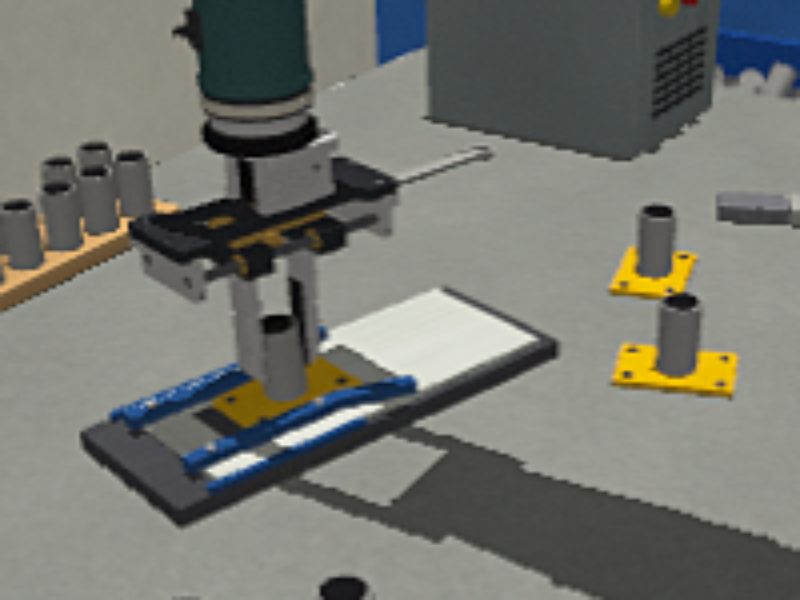

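The nose has dipped, so the tube leans onto the front finger (force +1.5 y, −1.8 z). I'll open the cage a bit more so that the plate sinks freely.

carry_out --motion '[[[0,0,0],[0,0,0]],[[0,0,0],[0,0,0]],[[0,0,0],[0,0,0]]]' --jaw 144

```text
t: 11.87
tool_pos: [524.4, 82.3, 46.3]
tool_rot: [0.001, 0.132, 0.991, 0.0]
force: [-0.1, 0.2, 0.7]
width: 40.9
```

carry_out --motion '[[[0.0005,0.0019,0],[0,0,0]],[[0.0005,0.0019,0],[0,0,0]],[[0.0005,0.0019,0],[0,0,0]],[[0,0,0],[0,0,0]]]'

```text
t: 12.2
tool_pos: [525.5, 88.2, 45.8]
tool_rot: [0.0, 0.131, 0.991, -0.0]
force: [-0.8, -0.8, -0.2]
width: 40.9
```

```bash
python3 - <<'E'
from h import *
for n in ("wrist",):
    o=bot.get_obs();s=bot.snapshot(n);f=s["frame"];cv2.imwrite(f"pics/{n}9.png",f[:,:,::-1]);print(o["tool_pos"],o["force"],o["width"],o["t"])
E
```

```text
[525.5207153   88.23821268  45.77502988] [-0.81814102 -0.78815209 -0.2346567 ] 40.86126917151492 12.2
```

View pics/wrist9.png

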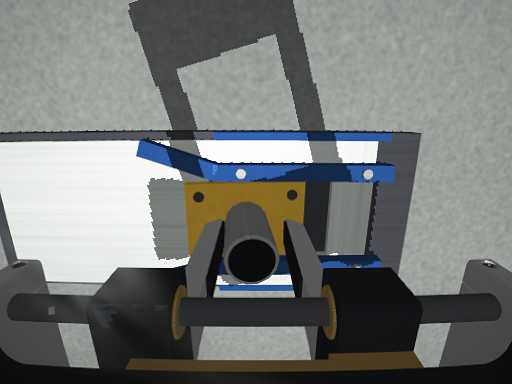

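The nose is at column 305 and the far edge at ~327, about 16 mm to go. Pushing in small steps.

carry_out --motion '[[[0.0005,0.0019,0],[0,0,0]],[[0.0005,0.0019,0],[0,0,0]],[[0.0005,0.0019,0],[0,0,0]],[[0.0005,0.0019,0],[0,0,0]],[[0,0,0],[0,0,0]]]'

```text
t: 12.67
tool_pos: [527.4, 96.3, 45.5]
tool_rot: [-0.0, 0.131, 0.991, 0.0]
force: [0.2, -0.5, 0.2]
width: 41.4
```

```bash
python3 - <<'E'
from h import *
for n in ("wrist",):
    o=bot.get_obs();s=bot.snapshot(n);f=s["frame"];cv2.imwrite(f"pics/{n}10.png",f[:,:,::-1]);print(o["tool_pos"],o["force"],o["width"],o["t"])
E
```

```text
[527.37275374  96.32138732  45.51170338] [ 0.18065142 -0.51843266  0.20560529] 41.41470359434197 12.6667
```

View pics/wrist10.png

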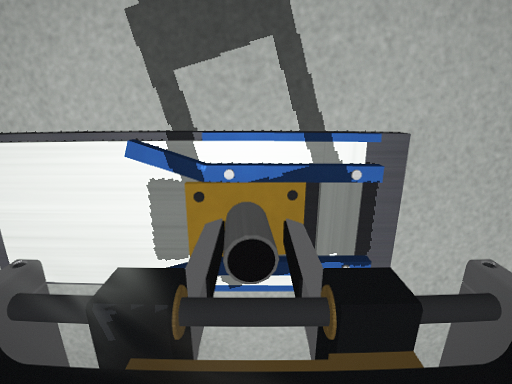

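The nose is at 305 and the far edge at 317, about 9 mm left.

carry_out --motion '[[[0.0004,0.0014,0],[0,0,0]],[[0.0004,0.0014,0],[0,0,0]],[[0.0004,0.0014,0],[0,0,0]],[[0,0,0],[0,0,0]]]'

```text
t: 13.05
tool_pos: [528.6, 100.3, 45.6]
tool_rot: [-0.0, 0.131, 0.991, 0.0]
force: [-0.5, -1.7, 0.1]
width: 40.9
```

carry_out --motion '[[[0.0003,0.001,0],[0,0,0]],[[0.0003,0.001,0],[0,0,0]],[[0,0,0],[0,0,0]]]'

```text
t: 13.3
tool_pos: [529.3, 102.2, 45.7]
tool_rot: [0.0, 0.131, 0.991, 0.0]
force: [-0.0, -0.3, -0.1]
width: 40.9
```

```bash
python3 - <<'E'
from h import *
for n in ("wrist",):
    o=bot.get_obs();s=bot.snapshot(n);f=s["frame"];cv2.imwrite(f"pics/{n}11.png",f[:,:,::-1]);print(o["tool_pos"],o["force"],o["width"],o["t"])
E
```

```text
[529.28045741 102.15930909  45.73336734] [-0.01700267 -0.31931428 -0.12760674] 40.88449673363693 13.3
```

View pics/wrist11.png

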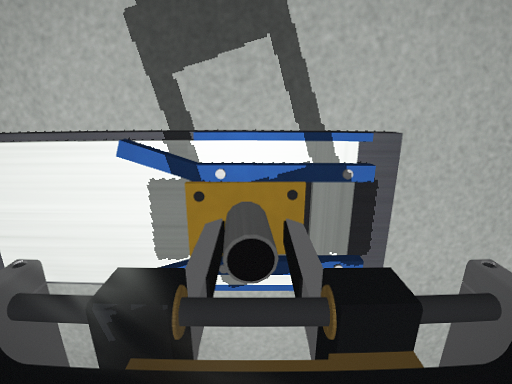

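carry_out --motion '[[[0.0003,0.001,0],[0,0,0]],[[0,0,0],[0,0,0]],[[0,0,0],[0,0,0]]]'

```text
t: 13.6
tool_pos: [529.6, 103.1, 45.7]
tool_rot: [0.0, 0.131, 0.991, 0.0]
force: [0.0, -1.0, -0.3]
width: 41.4
```

carry_out --motion '[[[0.0003,0.001,0],[0,0,0]],[[0,0,0],[0,0,0]],[[0,0,0],[0,0,0]]]'

```text
t: 13.85
tool_pos: [529.9, 104.0, 45.7]
tool_rot: [0.0, 0.131, 0.991, 0.0]
force: [-1.3, -0.4, -0.9]
width: 40.7
```

```bash
python3 - <<'E'
from h import *
for n in ("wrist",):
    o=bot.get_obs();s=bot.snapshot(n);f=s["frame"];cv2.imwrite(f"pics/{n}12.png",f[:,:,::-1]);print(o["tool_pos"],o["force"],o["width"],o["t"])
E
```

```text
[529.87562904 104.04206786  45.72022905] [-1.28881556 -0.36381113 -0.88637423] 40.73387001979972 13.85
```

View pics/wrist12.png

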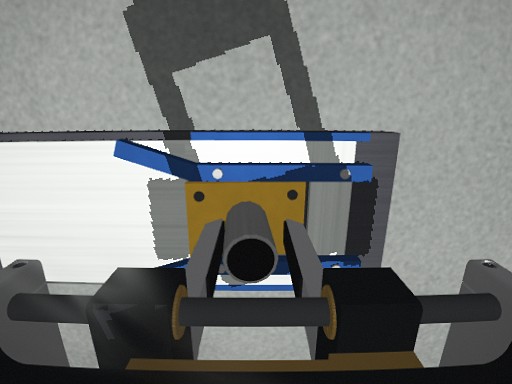

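The gap is down to about 3 px (~2 mm). Continuing in sub-millimetre steps.

carry_out --motion '[[[0.0002,0.0007,0],[0,0,0]],[[0,0,0],[0,0,0]],[[0,0,0],[0,0,0]]]'

```text
t: 14.15
tool_pos: [530.1, 104.8, 45.7]
tool_rot: [0.0, 0.131, 0.991, 0.0]
force: [-0.5, -0.3, -0.2]
width: 41.3
```

carry_out --motion '[[[0.0002,0.0007,0],[0,0,0]],[[0,0,0],[0,0,0]],[[0,0,0],[0,0,0]]]'

```text
t: 14.4
tool_pos: [530.3, 105.4, 45.8]
tool_rot: [0.0, 0.131, 0.991, 0.0]
force: [1.2, -1.5, -0.3]
width: 40.8
```

```bash
python3 - <<'E'
from h import *
for n in ("wrist","side"):
    o=bot.get_obs();s=bot.snapshot(n);f=s["frame"] if n=="wrist" else cv2.resize(s["frame"][100:260,150:350],None,fx=4,fy=3.75);cv2.imwrite(f"pics/{n}13.png",f[:,:,::-1]);print(o["tool_pos"],o["force"],o["width"],o["t"])
    if n=="wrist":cv2.imwrite("pics/c13.png",cv2.resize(f[130:300,130:400],None,fx=2.9,fy=2.9,interpolation=2)[:,:,::-1])
E
```

```text
[530.25038856 105.38081924  45.75306085] [ 1.19375384 -1.51085567 -0.25512183] 40.81696140295656 14.4
[530.25041357 105.38277305  45.75473025] [-0.45596054 -1.23021999 -1.57914977] 40.92268091140085 14.45
```

View pics/c13.png

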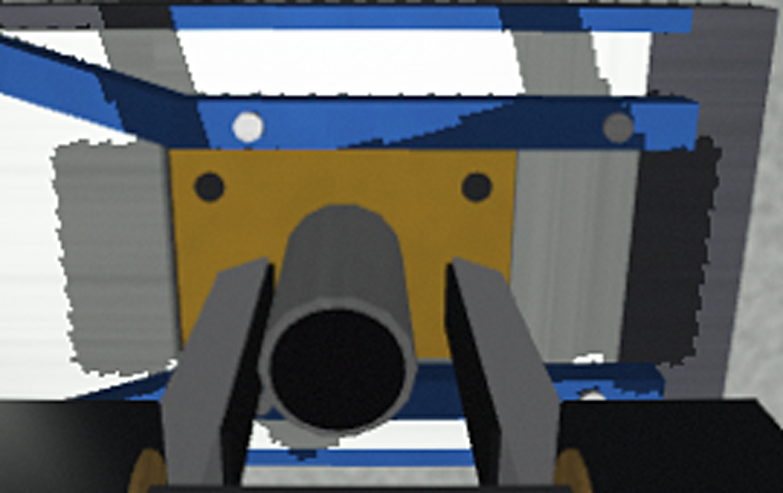

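View pics/side13.png

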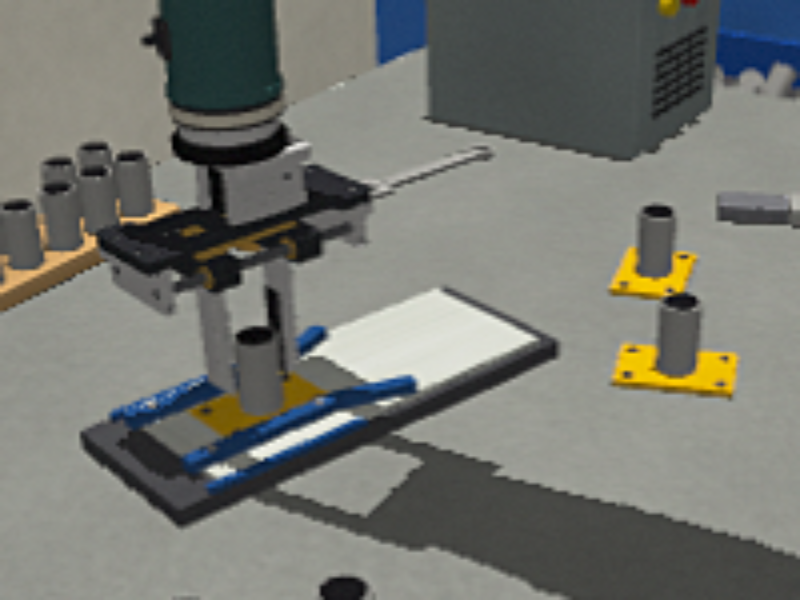

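```bash
python3 - <<'E'
from h import *
o=bot.get_obs();s=bot.snapshot("wrist");f=s["frame"];T=T_of(s,o);print(o["force"])
g=cv2.cvtColor(f,cv2.COLOR_RGB2GRAY).astype(int);hsv=cv2.cvtColor(f,cv2.COLOR_RGB2HSV)
u=np.array([np.cos(np.radians(74.8)),np.sin(np.radians(74.8))]);n=np.array([-u[1],u[0]]);O=np.array([515.4,58.3])
def J(px,z): 
    w=onplane(px,s,T,z)[:,:2]-O; return np.round(np.c_[w@u,w@n],1).tolist()
Y=cv2.inRange(hsv,(15,120,40),(35,255,255))
for r in (186,192,198,205):
    c=np.where(Y[r,170:330])[0]+170; print(r,c.min(),c.max(),"z22",J([(c.min()-.5,r),(c.max()+.5,r)],22),f[r,c.min()-4:c.min()+2].tolist(),f[r,c.max()-1:c.max()+4].tolist())
# bore
m=(g<25).astype(np.uint8)*255; m[:, :215]=0;m[:,285:]=0;m[:225]=0;m[290:]=0
for c in cv2.findContours(m,0,2)[0]:
    if cv2.contourArea(c)>300: e=cv2.fitEllipse(c);print("bore",e,J([e[0]],82))
E
```

```text
[-0.28667808 -1.06715375 -0.05695109]
186 188 307 z22 [[0.1, 23.8], [90.7, 23.9]] [[122, 126, 123], [105, 109, 106], [84, 86, 84], [58, 61, 63], [78, 65, 37], [129, 101, 33]] [[140, 108, 32], [131, 106, 38], [105, 106, 101], [122, 127, 125], [124, 128, 125]]
192 189 307 z22 [[0.6, 19.1], [91.0, 19.2]] [[111, 115, 112], [94, 96, 93], [68, 73, 72], [52, 53, 47], [113, 88, 34], [144, 111, 35]] [[143, 109, 31], [108, 94, 53], [112, 115, 111], [119, 123, 121], [125, 129, 125]]
198 189 306 z22 [[0.2, 14.3], [90.5, 14.4]] [[122, 125, 122], [103, 106, 103], [80, 83, 82], [51, 54, 60], [97, 76, 34], [139, 107, 34]] [[139, 107, 34], [139, 105, 27], [98, 97, 92], [120, 124, 123], [124, 129, 125]]
205 190 306 z22 [[0.7, 8.7], [90.8, 8.8]] [[113, 118, 114], [98, 100, 97], [65, 68, 71], [67, 60, 43], [121, 95, 33], [142, 110, 34]] [[135, 104, 31], [126, 100, 35], [107, 109, 105], [120, 123, 121], [124, 129, 125]]
bore ((245.9747314453125, 257.0381164550781), (40.46125411987305, 45.227176666259766), 91.62425994873047) [[45.7, -2.3]]
```

The carrier is seated. Plate length reads 90.4 mm at deck height with its middle at 45.6, and the tube top is at 45.7, so it is upright. There is a thin gap at the tail and the nose is at the far edge. Opening fully and lifting straight up.

carry_out --motion '[[[-0.0005,-0.002,0],[0,0,0]],[[-0.0005,-0.002,0],[0,0,0]],[[0,0,0],[0,0,0]],[[0,0,0],[0,0,0]],[[0,0,0],[0,0,0]],[[0,0,0],[0,0,0]]]' --jaw 60

```text
t: 15.05
tool_pos: [529.3, 101.4, 45.8]
tool_rot: [0.0, 0.132, 0.991, 0.0]
force: [-0.4, 0.2, -0.7]
width: 71.8
```

carry_out --motion '[[[0,0,0.005],[0,0,0]],[[0,0,0.015],[0,0,0]],[[0,0,0.025],[0,0,0]],[[0,0,0.03],[0,0,0]],[[0,0,0.03],[0,0,0]],[[0,0,0.02],[0,0,0]],[[0,0,0],[0,0,0]],[[0,0,0],[0,0,0]]]'

```text
t: 15.72
tool_pos: [530.1, 101.5, 172.3]
tool_rot: [0.002, 0.131, 0.991, 0.0]
force: [-0.3, 0.5, -0.3]
width: 72.0
```

```bash
python3 - <<'E'
from h import *
for n in ("wrist","side"):
    o=bot.get_obs();s=bot.snapshot(n);f=s["frame"] if n=="wrist" else cv2.resize(s["frame"][100:260,150:350],None,fx=4,fy=3.75);cv2.imwrite(f"pics/{n}14.png",f[:,:,::-1]);print(o["tool_pos"],o["force"],o["width"],o["t"])
    if n=="wrist":
        T=T_of(s,o);hsv=cv2.cvtColor(f,cv2.COLOR_RGB2HSV);Y=cv2.inRange(hsv,(15,120,40),(35,255,255));Y[:100]=0
        for c in cv2.findContours(Y,0,2)[0]:
            if cv2.contourArea(c)>1500: h=cv2.convexHull(c).reshape(-1,2);w=onplane(h,s,T,22);print(h.mean(0),cv2.minAreaRect(w[:,:2].astype(np.float32)))
E
```

```text
[530.07017581 101.51576773 172.34813916] [-0.25274434  0.4634596  -0.28192495] 72.04684864106866 15.7167
[361.86666667 362.66666667] ((844.8505859375, 161.60888671875), (455.63494873046875, 39.884647369384766), 74.79594421386719)
[252.5   180.375] ((529.298583984375, 101.60298156738281), (90.36915588378906, 60.00035095214844), 74.85053253173828)
[529.02504372 101.39995396 170.33963753] [-0.09108894 -0.39920654 -1.27098392] 72.08558584046366 15.7667
```

View pics/wrist14.png

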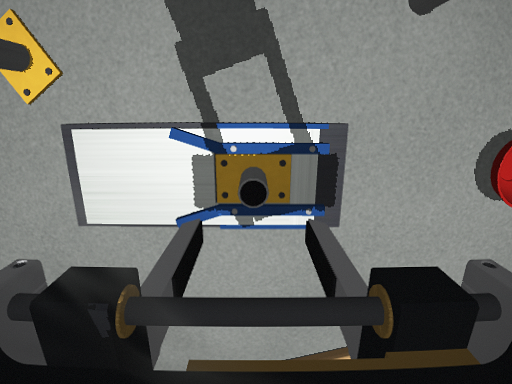

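View pics/side14.png

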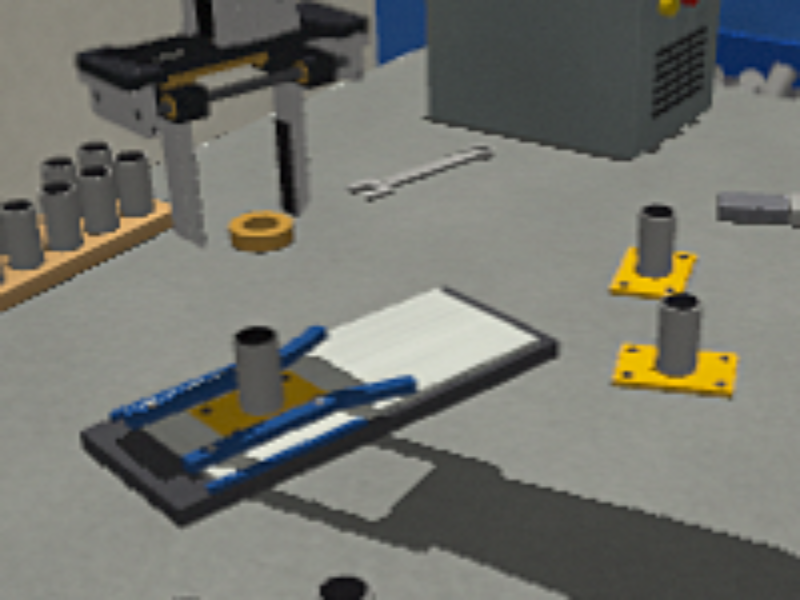

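The carrier lies in the pocket at wrist pixel (253,180). Taken at deck height it measures 90.4 × 60.0 mm at 74.85°, so it is flat and flush. The gripper is clear and everything else is where it was. Handing in.

```bash
python3 -c "
from bench import bot
print(bot.close_job())"
```

```text
the job is handed in; nothing more can be done
None
```

The carrier is seated in the pocket, flat and flush with the deck, released, and the job was handed in at about 16 s of the 58 s allowed.

**What I did:** I picked the plate farthest from the base, at 595 mm (the next look-alike was at 491 mm), and lifted it by its tube. I set it down on the apron, then opened the jaws slightly so they only caged the tube. From there I pushed it between the rails at about 2 N until the tail dropped in, then opened the jaws and lifted clear.

**Last checks:**
- **Seating:** at deck height the plate measures 90.4 × 60.0 mm at 74.85°, in line with the jig. Before release the tube top was over the plate's middle (45.7 against 45.6 mm), so it stood upright.
- **Release:** the gripper is well clear at z ≈ 170 mm and touching nothing.
- **Other things on the bench:** I only looked; nothing in the final wrist and side views appeared moved. Those views don't cover the whole bench.

**What disagreed:**
- The top and wrist cameras placed the jig 1–3 mm apart, within their stated calibration.
- When the nose dipped, the tube leaned briefly on the front finger at under 3 N. I widened the cage and it went free.

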